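# Check the big air receiver with the plunger gauge

## Robot

A 6-joint arm with a two-finger parallel gripper is mounted at the origin on the work surface. World frame = base frame: x ahead of the robot, y to its left, z up, the work surface at z = 0. Lengths are in m, angles in rad, forces in N, time in s.
With the tool pointing down it reaches from about 0.375 to 0.925 m from the base axis. Payload 5.7 kg.
Tool frame: the origin (TCP) lies midway between the tips of the shut fingers; the grasp point (between the pads) lies 19 mm behind it; z points along the fingers, x is the direction in which the jaws open and shut, and the axes are right-handed (so a half turn about z gives the same grasp; the last joint's range is limited). The gripper opens to 88 mm and grips with 3 to 60 N. Pads are 20 mm wide; open, the fingers measure 115 mm over their backs; the gripper's body (75 mm by 178 mm) begins 61 mm behind the grasp point.
Start: joints at [-1.283, 0.359, 1.51, -0, 1.272, -0.115], TCP at [0.235, -0.552, 0.202] pointing down, gripper open.
Joint ranges: [-2.97, 2.97], [-1.01, 2.36], [0.21, 2.38], [-0.96, 4.11], [0.2, 2.71], [-2.98, 2.98]. Speed limits (rad/s): [2.39, 2.39, 3.14, 3.14, 3.14, 3.14].

## Interface

Orientations are given as a unit quaternion [x, y, z, w].
In Python, from bench import move_ptp, servo_line, goto_joints, move_gripper, sleep, inverse_kinematics, capture, PlanningError, close_job, spot_in, silhouettes, current_clock, current_joint_pos, current_qvel, current_joint_torque, current_position, current_orientation, current_force, current_torque, current_finger_gap gives the robot as it stands. Calls block until the motion is done:
- move_ptp(position, orientation): joint-space move of the TCP to a pose.
- servo_line(position, orientation=None, rate=0.15, contact_N=None): straight line of the TCP; orientation=None keeps the orientation; rate is the mean speed in m/s. With contact_N (N) it stops when the force on the tool has changed by that much, and returns True; else False.
- goto_joints(angles): joint-space move.
- move_gripper(opening): finger opening in m; the grip force is fixed at half the most; returns when the fingers have stopped.
- sleep(seconds).
- inverse_kinematics(position, orientation): joint angles nearest the present ones, or None.
- capture(name): name is "side" or "top" or "wrist"; returns a dict with "image" (384x512x3 uint8, blue, green, red), "range_z" (384x512 float32, m along the optical axis (not along the pixel's ray), 0 where there is no reading), "intrinsics" (3x3 intrinsics, pixels), "k1" (the pictures are not rectified: a ray, as slopes to the right and down, at radius r is drawn at 1 + k1 r^2 times it, then the intrinsics apply), "R" (3x3) and "t" (3): a world point X has camera coordinates R X + t. Camera axes: x right, y down, z forward; pixel columns grow to the right and rows downward; lengths in m; the calibration is good to about 2 mm. A picture is of the moment at which its call begins.
A pose or a line that the arm cannot do raises PlanningError and nothing moves.
- close_job(): hands the job in, once; it reports no verdict.
Trained networks look in the newest picture that a camera, given by its name, has taken for a name from the list of things; names that differ only in an ending like _2 or _b are one class to them, and where a whole thing is asked for, a point or a joint stands for the part that bears it (a point fixed in the world has none). Each returns a list of dicts, best first, with "conf" (0 to 1); they miss things now and then, are a little off and sometimes report something else, mostly with a low value. They report only what shows in the picture. A call takes as long as a camera call. They do not tell look-alikes from the thing itself.
- spot_in(camera, query): "xy" ([column, row] in pixels, amid what is visible of it).
- silhouettes(camera, query): "region" (384x512 bool, what is visible of it) and "xy" ([column, row] in pixels, amid what is visible of it).
Readings, each from a call of its own:
- current_clock(): time.
- current_joint_pos(): joint angles.
- current_qvel(): joint speeds.
- current_joint_torque(): joint torques, N m.
- current_position(): TCP position.
- current_orientation(): TCP orientation.
- current_force(): force on the tool from outside, world axes, zero at the start.
- current_torque(): the same for the moment, N m.
- current_finger_gap(): finger opening in m.
Only numpy, scipy, OpenCV 4.12 (cv2) and the standard library are available. Lean on these libraries where they do the work, as an engineer would, in place of code of your own. Each camera call takes 0.05 s, during which the arm holds its last target. There are 200 camera calls.

## Task

Check the pressure in the bigger of the two grey air receivers: take the plunger gauge from its tray and press it squarely onto that receiver's slanted valve stem until it is fully home against the collar, holding it there for a moment so that the pressure drives the white indicator rod out. Then lay the gauge back in the tray with the rod still out for me to read. Do not touch the smaller receiver, and leave the pot and the steel block where they are.

Things in the scene. Friction and masses are not known exactly. Their poses are not given: they have to be found in the camera images.
- gauge_grip (a point): Centre of the flat-sided barrel (80 long x 32 wide x 32 mm high) of the loose aluminium plunger gauge, half-way up: grip it here across its width. Own x axis: along the gauge, from open head to rod end; z up as it lies. Gauge 130 mm long without rod, about 0.2 kg, lies in the tray. The rod's end button stands 2 to 13 mm behind the barrel's end.
- gauge_mouth (a point): Centre of the open rim of the gauge's round head (50 mm long, 32 mm outside, socket of 20 mm bore), on the gauge's axis, 90 mm from gauge_grip (-90 mm along x); same axes. In the socket, 16 mm behind the rim, is the foot of the indicator rod: what pushes the foot inwards drives the rod out at the other end.
- gauge_rod (a joint): How far the white indicator rod is driven out of the gauge, m: 0 to 0.003 at the start, at most 0.034. It slides stiffly (about 5 N) and stays where it is left. A full press on the big receiver drives it out to about 0.024.
- big_seat (a point): Valve of the bigger receiver: centre of the face of its 36 mm collar, where the gauge's rim must come. x axis: outwards along the stem, 35 degrees above level; y level. From the face a stem 13 mm thick stands out 14 mm, then a steel spindle 8 mm thick to 44 mm. Pressed home, the gauge's mouth is at this point and its x axis lies along this one.
- big_tip (a point): Free end of the bigger receiver's sprung spindle, 44 mm out from big_seat on the stem's axis; axes as big_seat. It yields inwards at about 4 N, rising 0.25 N per mm (this is the air pressure); the collar behind it is rigid.
- big: Bigger air receiver, fixed: grey upright cylinder 104 mm across, 160 mm tall (170 with its plug), on a 120 mm square foot. Origin under its centre; the stem leaves it towards its own x axis, roughly away from the robot. big_seat is 66 mm out and 131 mm up. Nothing stands round the stem.
- small: Smaller air receiver, fixed, not to be touched: grey upright cylinder 72 mm across, 105 mm tall (115 with its plug), on an 88 mm square foot; origin under its centre. A like valve points towards its own x axis; its spindle ends 89 mm out and 112 mm up.
- tray: Fixed shallow dark-wood tray with a cork floor, 260 mm (its x) by 150 mm (its y) outside, walls 6 mm thick, 16 mm high; origin at the centre of its underside, inner floor 6.5 mm above. The gauge lies in it roughly along the tray's x axis.
- pot: Small white ceramic pot 70 mm across, 60 mm high, loose bystander; origin under its centre.
- block: Loose steel bench block 80 x 80 x 35 mm, bystander; origin under its centre.
There are look-alikes about, which are no part of the job. What is shaped like the part that bears gauge_grip but pink is not meant.

How it is judged:
By the outcome, as a careful person would: the job done as asked, in the order asked, and still so for the second after the job is handed in, with the robot touching nothing.
It also fails if it takes over 54 s, if anything falls off the work surface, if the arm or the gripper's body presses on something with over 40 N, if the wrist force passes 120 N, or if a joint passes its speed limit or range.

## Working session

There is one attempt and no reset: what is moved stays moved. The work goes in short steps, each a Python script; the robot and the scene stay as the last script left them, time stands still between calls to the robot, and variables do not carry over. Pictures are saved under pics/ and viewed, about 8 in all and at most 12, crops included, and the job is handed in when it is done.

```bash
mkdir -p pics; cat > h.py <<'E'
import numpy as np, cv2
from bench import *
from scipy.spatial.transform import Rotation as Ro
def pts(c, mask=None):
    """world points of depth pixels in mask, with pixel list"""
    z=c["range_z"]; m=(z>0) if mask is None else (mask&(z>0))
    v,u=np.nonzero(m); return back(c,np.c_[u,v].astype(float),z[v,u]), np.c_[u,v]
def slopes(c,uv):
    K=c["intrinsics"]; d=(np.atleast_2d(uv)-[K[0,2],K[1,2]])/[K[0,0],K[1,1]]
    s=d.copy()
    for _ in range(10): s=d/(1+c["k1"]*(s**2).sum(1,keepdims=True))
    return s
def back(c,uv,z):
    s=slopes(c,uv); P=np.c_[s,np.ones(len(s))]*np.reshape(z,(-1,1))
    return (P-c["t"])@c["R"]
def proj(c,X):
    P=np.atleast_2d(X)@c["R"].T+c["t"]; s=P[:,:2]/P[:,2:]
    s=s*(1+c["k1"]*(s**2).sum(1,keepdims=True)); K=c["intrinsics"]
    return s*[K[0,0],K[1,1]]+[K[0,2],K[1,2]]
E
python3 - <<'E'
from h import *
import pickle
D={}
for n in ["side","top"]:
    c=capture(n); D[n]=c; cv2.imwrite(f"pics/{n}0.png",c["image"])
    print(n,"cam",np.round(-c["R"].T@c["t"],3), c["k1"])
    for q in ["gauge_grip","big","small","tray","pot","block"]:
        for s in silhouettes(n,q):
            if s["conf"]<.2: continue
            p,_=pts(c,s["region"])
            if len(p): print(n,q,round(s["conf"],2),np.round(s["xy"]),len(p),"med",np.round(np.median(p,0),3),"lo",np.round(np.percentile(p,2,0),3),"hi",np.round(np.percentile(p,98,0),3))
pickle.dump(D,open("d0.pkl","wb")); print(current_clock())
a=np.vstack([D["side"]["image"],D["top"]["image"]]); cv2.imwrite("pics/both.png",cv2.resize(np.hstack([D["side"]["image"],D["top"]["image"]]),(800,300)))
E
```

```text
side cam [0.165 0.795 1.035] -0.13872046228001148
side gauge_grip 0.8 [172. 243.] 694 med [0.677 0.245 0.028] lo [0.647 0.176 0.001] hi [0.712 0.3   0.034]
side gauge_grip 0.62 [234. 154.] 396 med [ 0.692 -0.148  0.029] lo [ 0.637 -0.193  0.002] hi [ 0.75  -0.11   0.036]
side gauge_grip 0.62 [224. 213.] 3166 med [0.621 0.053 0.007] lo [ 0.51  -0.034  0.002] hi [0.765 0.124 0.018]
side gauge_grip 0.58 [310. 222.] 501 med [0.37  0.018 0.03 ] lo [ 0.352 -0.049  0.006] hi [0.39  0.075 0.035]
side big 0.68 [222. 212.] 3215 med [0.623 0.052 0.007] lo [ 0.509 -0.034  0.002] hi [0.765 0.123 0.019]
side big 0.55 [274. 269.] 3253 med [0.38  0.244 0.12 ] lo [0.332 0.152 0.   ] hi [0.474 0.273 0.17 ]
side big 0.48 [326. 165.] 1145 med [ 0.384 -0.168  0.062] lo [ 0.344 -0.281 -0.001] hi [ 0.454 -0.146  0.116]
side small 0.81 [323. 165.] 1112 med [ 0.383 -0.167  0.063] lo [ 0.345 -0.248 -0.   ] hi [ 0.442 -0.146  0.116]
side tray 0.63 [223. 212.] 3283 med [0.62  0.052 0.007] lo [ 0.507 -0.034  0.001] hi [0.766 0.124 0.019]
side tray 0.52 [295. 122.] 537 med [ 0.557 -0.361  0.032] lo [ 0.514 -0.412
[... 776 characters left out ...]
.029] lo [ 0.641 -0.193  0.007] hi [ 0.751 -0.109  0.038]
top gauge_grip 0.65 [377. 173.] 652 med [ 0.561 -0.368  0.032] lo [ 0.518 -0.413  0.002] hi [ 0.606 -0.324  0.04 ]
top big 0.82 [197. 232.] 1423 med [0.382 0.208 0.146] lo [0.336 0.163 0.003] hi [0.454 0.266 0.171]
top small 0.91 [327. 229.] 769 med [ 0.385 -0.177  0.09 ] lo [ 0.344 -0.227 -0.004] hi [ 0.444 -0.141  0.119]
top tray 0.89 [254. 159.] 3011 med [0.63  0.044 0.006] lo [ 0.511 -0.025 -0.003] hi [0.765 0.125 0.02 ]
top pot 0.9 [146. 179.] 378 med [0.567 0.405 0.022] lo [ 0.529  0.367 -0.001] hi [0.593 0.43  0.063]
top block 0.6 [377. 171.] 637 med [ 0.562 -0.367  0.033] lo [ 0.518 -0.41   0.007] hi [ 0.608 -0.324  0.04 ]
0.7
```

View pics/side0.png

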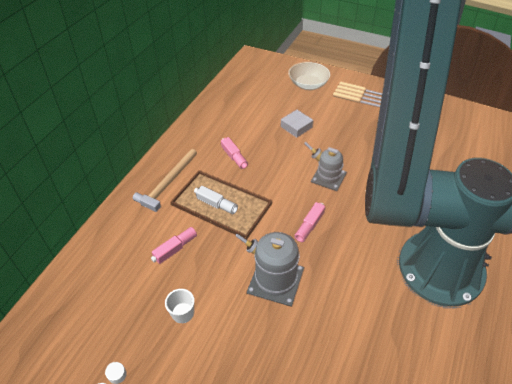

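View pics/top0.png

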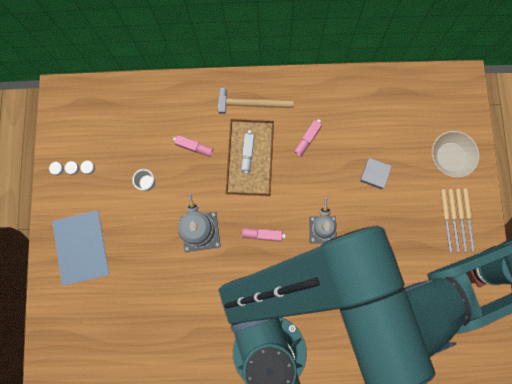

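The real gauge (silver) lies in the tray at about (247,152) in the top view. The big receiver is at (197,230) with its stem pointing up-image (+x), and the pink pieces are decoys. Next I'll look close up with the wrist camera.

```bash
cat >> h.py <<'E'
def tool(a, s=1):
    """tool orientation gripping a gauge whose x axis is a (level y): tool x = s*gauge y, tool z = -gauge z"""
    a=np.array(a,float)/np.linalg.norm(a); y=np.cross([0,0,1],a); y/=np.linalg.norm(y); z=np.cross(a,y)
    return Ro.from_matrix(np.c_[s*y, np.cross(-z,s*y), -z]).as_quat()
E
python3 - <<'E'
from h import *
import pickle
print(np.round(Ro.from_quat(current_orientation()).as_matrix(),2))
a=np.array([np.cos(.611),0,np.sin(.611)])
for s in (1,-1):
    for p,ax in [([.65,.056,.25],[1,0,0]),([.65,.056,.01],[1,0,0]),(np.array([.446,.21,.131])+.09*a,a),(np.array([.446,.21,.131])+.16*a,a),([.52,.21,.36],[1,0,0])]:
        q=inverse_kinematics(np.array(p),tool(ax,s)); print(s,None if q is None else np.round(q,2))
E
```

```text
[[ 0.39 -0.92 -0.  ]
 [-0.92 -0.39  0.  ]
 [-0.    0.   -1.  ]]
1 [-0.02  0.4   1.33 -0.    1.42 -1.59]
1 [-0.02  0.64  1.56 -0.    0.94 -1.59]
1 [ 0.43  0.14  2.11 -0.66  0.4  -0.59]
1 [ 0.37  0.14  1.97 -0.46  0.5  -0.85]
1 [ 0.26  0.2   1.35 -0.    1.59 -1.31]
-1 [-0.02  0.4   1.33 -0.    1.42  1.55]
-1 [-0.02  0.64  1.56 -0.    0.94  1.55]
-1 [ 0.43  0.14  2.11 -0.66  0.4   2.56]
-1 [ 0.37  0.14  1.97 -0.46  0.5   2.29]
-1 [ 0.26  0.2   1.35 -0.    1.59  1.83]
```

```bash
python3 - <<'E'
from h import *
import pickle
move_ptp([.62,.056,.27],tool([1,0,0]))
w1=capture("wrist"); cv2.imwrite("pics/w1.png",w1["image"])
for q in ["gauge_grip","gauge_mouth","gauge_rod","tray"]:
    for s in silhouettes("wrist",q)[:3]+spot_in("wrist",q)[:2]: print(q,round(s["conf"],2),np.round(s["xy"]))
move_ptp([.47,.21,.36],tool([1,0,0]))
w2=capture("wrist"); cv2.imwrite("pics/w2.png",w2["image"])
for q in ["big_tip","big_seat","big"]:
    for s in spot_in("wrist",q)[:3]: print(q,round(s["conf"],2),np.round(s["xy"]))
for w in (w1,w2): print("cam",np.round(-w["R"].T@w["t"],3),np.round(w["R"],2).tolist(),w["k1"])
pickle.dump((w1,w2),open("w.pkl","wb")); print(current_clock())
cv2.imwrite("pics/w12.png",cv2.resize(np.hstack([w1["image"],w2["image"]]),(800,300),interpolation=cv2.INTER_AREA))
E
```

```text
gauge_grip 0.8 [366. 197.]
gauge_grip 0.78 [256. 178.]
gauge_grip 0.59 [134. 203.]
gauge_grip 0.97 [367. 198.]
gauge_grip 0.82 [135. 204.]
gauge_mouth 0.92 [366. 199.]
gauge_mouth 0.69 [256. 178.]
gauge_mouth 0.56 [135. 204.]
gauge_mouth 0.94 [133. 204.]
gauge_mouth 0.92 [254. 176.]
gauge_rod 0.63 [ 11. 129.]
gauge_rod 0.42 [249. 221.]
gauge_rod 0.69 [378.  22.]
gauge_rod 0.52 [249. 220.]
tray 0.58 [249. 155.]
tray 0.82 [248. 155.]
big_tip 0.58 [270. 168.]
big_seat 0.63 [270. 153.]
big 0.86 [262. 108.]
cam [0.54  0.056 0.453] [[0.0, 1.0, -0.0], [0.96, -0.0, 0.29], [0.29, -0.0, -0.96]] -0.03684093785484319
cam [0.391 0.21  0.543] [[0.0, 1.0, -0.0], [0.96, -0.0, 0.29], [0.29, -0.0, -0.96]] -0.03684093785484319
4.8333
```

View pics/w1.png

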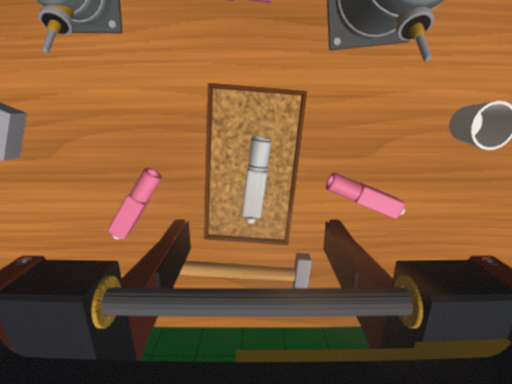

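View pics/w2.png

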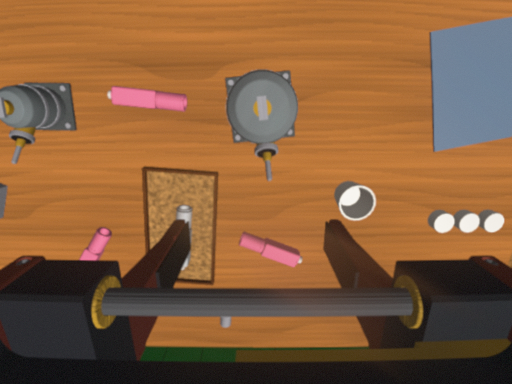

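The wrist picture shows the gauge head at (261,150), towards the robot, and the rod at (251,220). The big stem runs from the collar at (266,150) to the tip at (269,180). I'll take a closer look at the stem and fit both.

```bash
python3 - <<'E'
from h import *
import pickle
w1,_=pickle.load(open("w.pkl","rb"))
# gauge: non-cork, bright grey pixels in the tray, above floor
p,uv=pts(w1); 
m=(p[:,0]>.5)&(p[:,0]<.78)&(abs(p[:,1]-.056)<.05)&(p[:,2]>.026)&(p[:,2]<.06)
hsv=cv2.cvtColor(w1["image"],cv2.COLOR_BGR2HSV)[uv[:,1],uv[:,0]]
m&=hsv[:,1]<60
g=p[m]; mu=g.mean(0); _,_,V=np.linalg.svd((g-mu)[:,:2],full_matrices=False); d=V[0]*np.sign(V[0][0])
t=(g-mu)[:,:2]@d; print("gauge n",len(g),"mu",mu.round(4),"dir",d.round(3),"t",np.percentile(t,[0,1,99,100]).round(4),"z",np.percentile(g[:,2],[5,50,95]).round(4))
for lo in np.arange(-.07,.08,.01):
    k=(t>=lo)&(t<lo+.01); 
    if k.sum()>3: s=(g[k]-mu)[:,:2]@[-d[1],d[0]]; print(round(lo,2),k.sum(),"w",s.min().round(4),s.max().round(4),"mid",((s.min()+s.max())/2).round(4),"zmax",np.percentile(g[k,2],90).round(4))
servo_line([.515,.21,.24],tool([1,0,0]))
w=capture("wrist"); cv2.imwrite("pics/w3.png",w["image"][:, :]); pickle.dump(w,open("w3.pkl","wb"))
for q in ["big_tip","big_seat"]:
    for s in spot_in("wrist",q)[:3]: print(q,round(s["conf"],2),np.round(s["xy"],1))
p,uv=pts(w)
m=(abs(p[:,1]-.21)<.07)&(p[:,0]>.3)&(p[:,0]<.52)
top=p[m&(p[:,2]>.1)]
k=m&(p[:,2]>.10)&(p[:,0]>.445); s=p[k]; print(len(s))
for lo in np.arange(.43,.51,.005):
    kk=m&(p[:,2]>.1)&(p[:,0]>=lo)&(p[:,0]<lo+.005)
    if kk.any(): print(lo.round(3),kk.sum(),np.median(p[kk],0).round(4),p[kk][:,1].min().round(4),p[kk][:,1].max().round(4),p[kk][:,2].max().round(4))
print(current_clock())
E
```

```text
gauge n 1560 mu [0.6495 0.0535 0.0368] dir [ 0.991 -0.133] t [-0.0649 -0.0638  0.0733  0.0777] z [0.0304 0.0377 0.0395]
-0.07 67 w -0.0138 0.0143 mid 0.0003 zmax 0.0382
-0.06 118 w -0.0142 0.0145 mid 0.0002 zmax 0.0382
-0.05 122 w -0.0138 0.0147 mid 0.0005 zmax 0.0379
-0.04 115 w -0.0142 0.0144 mid 0.0001 zmax 0.0381
-0.03 120 w -0.0142 0.0148 mid 0.0003 zmax 0.0377
-0.02 127 w -0.0151 0.0149 mid -0.0001 zmax 0.0384
-0.01 122 w -0.0155 0.0154 mid -0.0 zmax 0.0394
0.0 123 w -0.0153 0.0155 mid 0.0001 zmax 0.0396
0.01 116 w -0.0153 0.0156 mid 0.0001 zmax 0.0395
0.02 115 w -0.0153 0.0155 mid 0.0001 zmax 0.0393
0.03 114 w -0.0149 0.0153 mid 0.0002 zmax 0.0394
0.04 110 w -0.0151 0.0157 mid 0.0003 zmax 0.0394
0.05 109 w -0.0153 0.0157 mid 0.0002 zmax 0.0392
0.06 46 w -0.0145 0.0151 mid 0.0003 zmax 0.0391
0.07 36 w -0.0073 0.0064 mid -0.0004 zmax 0.0306
big_tip 0.48 [272.5 153.1]
big_seat 0.81 [270.4 125.3]
51008
0.43 338 [0.4325 0.2159 0.1508] 0.1791 0.2537 0.1565
0.435 301 [0.4371 0.2155 0.1478] 0.1843 0.2476 0.1522
0.44 190 [0.4423 0.2185 0.1407] 0.1927 0.2405 0.1468
0.445 163 [0.4477 0.2226 0.1428] 0.2066 0.2397 0.1465
0.45 159 [0.4527 0.2218 0.139 ] 0.2055 0.2409 0.1442
0.455 155 [0.4574 0.2238 0.1353] 0.2055 0.2404 0.142
0.46 115 [0.4622 0.2218 0.1374] 0.2075 0.2377 0.1436
0.465 54 [0.4669 0.2238 0.1423] 0.214 0.2302 0.1455
0.47 43 [0.4723 0.2248 0.1466] 0.2218 0.2291 0.1485
0.475 44 [0.4775 0.2256 0.1496] 0.2218 0.2299 0.1529
0.48 8256 [0.4826 0.1659 0.3594] 0.1401 0.28 0.3673
0.485 9565 [0.4879 0.2101 0.3589] 0.1401 0.2795 0.3803
0.49 18501 [0.4925 0.2102 0.3765] 0.14 0.28 0.3826
0.495 5716 [0.4967 0.2363 0.368 ] 0.14 0.2799 0.3726
0.5 3916 [0.5042 0.1647 0.3244] 0.1401 0.2678 0.3674
0.505 1998 [0.5067 0.1667 0.3183] 0.1539 0.268 0.3637
0.51 1290 [0.5124 0.1667 0.3215] 0.1642 0.2567 0.3592
5.9917
```

View pics/w3.png

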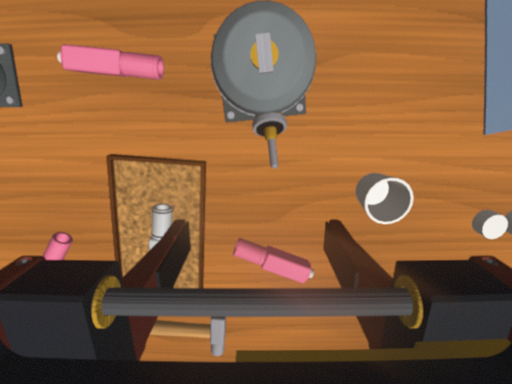

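```bash
cat > fit.py <<'E'
from h import *
from scipy.optimize import least_squares
def fit(w,c0):
    p,uv=pts(w)
    b=p[(np.hypot(*(p[:,:2]-c0).T)<.075)&(p[:,2]>.1)&(p[:,2]<.18)]
    # receiver: cap points away from valve
    (cx,cy),r=cv2.minEnclosingCircle(b[(b[:,0]<c0[0]+.04)][:,:2].astype(np.float32))
    e=np.array([np.cos(np.radians(35)),np.sin(np.radians(35))])
    def axes(s): 
        return np.array([e[0]*np.cos(s),e[0]*np.sin(s),e[1]])
    x=np.array([c0[0]+.066,c0[1],.131,.1])
    for it in range(6):
        a=axes(x[3]); q=p-x[:3]; t=q@a; rr=np.linalg.norm(q-np.outer(t,a),axis=1)
        sp=(t>.017)&(t<.043)&(rr<(.015 if it<2 else .007)); st=(t>.002)&(t<.013)&(rr<(.011 if it<2 else .009)); fc=(abs(t)<.004)&(rr>.009)&(rr<.017)
        def res(x):
            a=axes(x[3]); f=lambda m:(lambda q:(q@a,np.linalg.norm(q-np.outer(q@a,a),axis=1)))(p[m]-x[:3])
            return np.r_[f(sp)[1]-.004,f(st)[1]-.0065,f(fc)[0]]
        s=least_squares(res,x,loss="soft_l1",f_scale=.001); x=s.x
    a=axes(x[3]); q=p-x[:3]; t=q@a; rr=np.linalg.norm(q-np.outer(t,a),axis=1)
    print("circle",round(cx,4),round(cy,4),round(r,4),"seat",x[:3].round(4),"psi",x[3].round(3),"n",sp.sum(),st.sum(),fc.sum(),"tip t",np.sort(t[(rr<.006)&(t<.06)])[-3:].round(4),"rms",np.sqrt((s.fun**2).mean()).round(5),"C",(x[:2]-.066*np.array([np.cos(x[3]),np.sin(x[3])])).round(4))
    return x,a
E
python3 - <<'E'
from fit import *
import pickle
w1,w2=pickle.load(open("w.pkl","rb")); D=pickle.load(open("d0.pkl","rb"))
for w in (pickle.load(open("w3.pkl","rb")),w2,D["top"],D["side"]):
    try: fit(w,np.array([.385,.213]))
    except Exception as e: print(e)
E
```

```text
circle 0.3954 0.2166 0.0529 seat [0.4534 0.2153 0.1363] psi 0.39 n 162 147 161 tip t [0.0454 0.0454 0.0455] rms 0.00202 C [0.3923 0.1901]
circle 0.3923 0.2161 0.0537 seat [0.4539 0.2144 0.1358] psi 0.435 n 83 61 66 tip t [0.045  0.0456 0.0461] rms 0.002 C [0.394  0.1866]
circle 0.3894 0.2197 0.0533 seat [0.454  0.2245 0.131 ] psi 0.207 n 19 16 21 tip t [0.0437 0.0442 0.0462] rms 0.00193 C [0.3895 0.2109]
circle 0.386 0.2195 0.0527 seat [0.4559 0.2208 0.1312] psi 0.142 n 35 26 40 tip t [0.0417 0.0429 0.0433] rms 0.00142 C [0.3906 0.2115]
```

```bash
python3 - <<'E'
s=open("fit.py").read()
s=s.replace("x=np.array([c0[0]+.066,c0[1],.131,.1])","x=np.array([c0[0]+.066,c0[1]+.008,.131,.12])")
s=s.replace("(.015 if it<2 else .007)",".008").replace("(.011 if it<2 else .009)",".010")
s=s.replace("f(fc)[0]]","f(fc)[0],20*(x[2]-.131), 10*(x[1]-.066*np.sin(x[3])-cy)]")
s=s.replace("loss=\"soft_l1\",","loss='soft_l1',x_scale=[.01,.01,.01,.1],")
open("fit.py","w").write(s)
E
python3 - <<'E'
from fit import *
import pickle
w1,w2=pickle.load(open("w.pkl","rb")); D=pickle.load(open("d0.pkl","rb"))
for w in (pickle.load(open("w3.pkl","rb")),w2,D["top"],D["side"]):
    fit(w,np.array([.39,.2165]))
E
```

```text
circle 0.3954 0.2166 0.0529 seat [0.4579 0.2236 0.1316] psi 0.107 n 192 130 276 tip t [0.0434 0.0434 0.0437] rms 0.00092 C [0.3923 0.2166]
circle 0.3923 0.2161 0.0537 seat [0.4581 0.2235 0.1315] psi 0.112 n 92 61 114 tip t [0.0432 0.0433 0.0434] rms 0.00101 C [0.3925 0.2161]
circle 0.3894 0.2197 0.0533 seat [0.4554 0.2269 0.131 ] psi 0.11 n 21 15 25 tip t [0.0425 0.0428 0.0448] rms 0.0019 C [0.3898 0.2197]
circle 0.3866 0.2188 0.0528 seat [0.4551 0.2225 0.131 ] psi 0.056 n 35 27 43 tip t [0.0423 0.0432 0.0439] rms 0.00171 C [0.3892 0.2188]
```

```bash
python3 - <<'E'
from h import *
import pickle
d=np.array([.991,-.133,0]); g=np.array([.6743,.0502,0]); q=tool(d)
servo_line([.53,.2,.27],rate=.3)
move_gripper(.06)
move_ptp(g+[0,0,.15],q)
servo_line(g+[0,0,.04],rate=.15)
print("contact",servo_line(g+[0,0,.009],rate=.06,contact_N=8),current_position())
move_gripper(0); print("gap",current_finger_gap(),current_force().round(2) if hasattr(current_force(),'round') else current_force())
servo_line(g+[0,0,.2],rate=.15)
print(current_position(),current_finger_gap(),current_clock())
w=capture("wrist"); pickle.dump(w,open("w4.pkl","wb")); cv2.imwrite("pics/w4.png",w["image"])
p,uv=pts(w); m=(p[:,0]>.55)&(p[:,0]<.78)&(abs(p[:,1]-.05)<.045)&(p[:,2]>.19)&(p[:,2]<.25)
R=Ro.from_quat(current_orientation()); t=R.inv().apply(p[m]-current_position())
# tool frame: gauge x = -tool y? print
print("gauge x in tool",R.inv().apply(d).round(3))
gx=-t[:,1] if R.inv().apply(d)[1]<0 else t[:,1]
for lo in np.arange(-.11,.0,.01):
    k=(gx>=lo)&(gx<lo+.01)&(abs(t[:,0])<.03)
    if k.sum()>3: print(lo.round(2),k.sum(),"x",t[k,0].min().round(4),t[k,0].max().round(4),"ztop",np.percentile(t[k,2],[2,50]).round(4))
print(gx.min())
E
```

```text
contact False [0.67418684 0.05015962 0.00867894]
gap 0.03141146406944711 [-0.44 -0.36  1.55]
[0.67350735 0.05018935 0.19881491] 0.03190652086149073 11.3583
gauge x in tool [-0.     1.    -0.002]
-0.09 979 x -0.0153 0.0155 ztop [-0.0297 -0.0269]
-0.08 947 x -0.0153 0.0153 ztop [-0.0294 -0.0269]
-0.07 919 x -0.0152 0.0154 ztop [-0.0294 -0.0269]
-0.06 866 x -0.0152 0.0151 ztop [-0.0294 -0.0269]
-0.05 805 x -0.0151 0.0154 ztop [-0.0297 -0.0271]
-0.04 935 x -0.0159 0.0161 ztop [-0.0304 -0.0288]
-0.03 826 x -0.0159 0.0157 ztop [-0.0305 -0.0291]
-0.02 1357 x -0.0248 0.0256 ztop [-0.0502 -0.0295]
-0.01 999 x -0.0181 0.018 ztop [-0.0492 -0.0294]
-0.08964658701068942
```

View pics/w4.png

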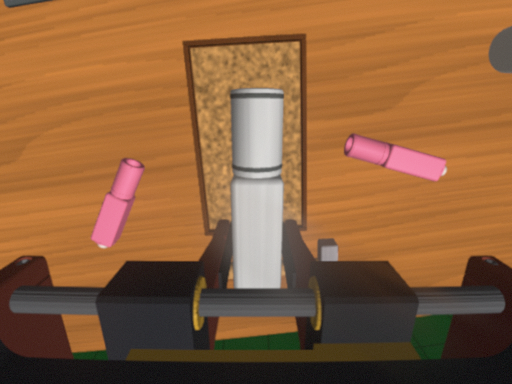

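Held squarely: the mouth is 90 mm ahead, centred, with the barrel centre 13.7 mm behind the TCP. Now to the pre-press pose, where I'll refit the spindle.

```bash
cat >> h.py <<'E'
MOUTH=np.array([0,-.0897,-.0137])
def tcp_for(mouth,q): return np.array(mouth)-Ro.from_quat(q).apply(MOUTH)
def ax(psi): e=np.radians(35); return np.array([np.cos(e)*np.cos(psi),np.cos(e)*np.sin(psi),np.sin(e)])
E
python3 - <<'E'
from fit import *
import pickle
seat=np.array([.458,.2236,.1315]); a=ax(.11); q=tool(a)
move_ptp(tcp_for(seat+.09*a,q),q); sleep(.2)
print(current_position(),tcp_for(seat+.09*a,q),current_finger_gap(),current_clock())
w=capture("wrist"); pickle.dump(w,open("w5.pkl","wb")); cv2.imwrite("pics/w5.png",w["image"])
D=capture("side"); pickle.dump(D,open("s5.pkl","wb"))
try: fit(w,np.array([.3923,.2165]))
except Exception as e: print(e)
# in-hand gauge and spindle in gauge axes with measured pose
R=Ro.from_quat(current_orientation()); p,uv=pts(w); t=R.inv().apply(p-current_position())-MOUTH
for lo in np.arange(-.1,.03,.01):
    k=(t[:,1]>=lo)&(t[:,1]<lo+.01)&(abs(t[:,0])<.02)&(abs(t[:,2])<.02)
    if k.sum()>3: print(lo.round(2),k.sum(),"x",t[k,0].min().round(4),t[k,0].max().round(4),"z",np.percentile(t[k,2],[2,50]).round(4))
E
```

```text
[0.61397312 0.23974996 0.22356309] [0.61212245 0.24062218 0.2233493 ] 0.03170449584382192 12.45
circle 0.0 0.0 0.0 seat [0.4583 0.0586 0.131 ] psi 1.094 n 0 0 0 tip t [] rms 0.0 C [ 0.428 -0.   ]
-0.0 892 x -0.0156 0.0153 z [-0.0156 -0.0129]
0.01 971 x -0.0156 0.015 z [-0.0153 -0.0129]
0.02 934 x -0.0154 0.0152 z [-0.0154 -0.0129]
```

View pics/w5.png

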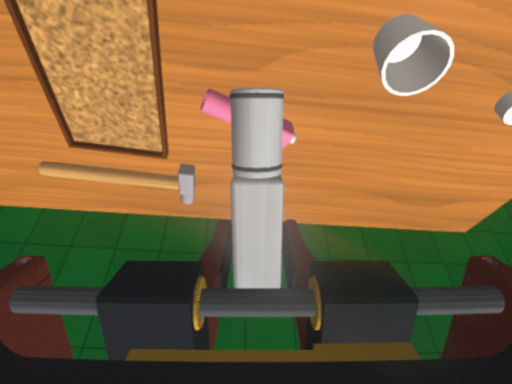

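```bash
python3 - <<'E'
from fit import *
import pickle
seat=np.array([.458,.2236,.1315]); a=ax(.11); q=tool(a); T=tcp_for(seat+.09*a,q)
f=lambda: (1e3*(np.array(current_position())-T)).round(2), np.degrees((Ro.from_quat(q).inv()*Ro.from_quat(current_orientation())).as_rotvec()).round(2)
print(f())
servo_line(tcp_for(seat+.06*a,q),q,rate=.1); sleep(.3)
R=Ro.from_quat(current_orientation()); m=np.array(current_position())+R.apply(MOUTH)-seat
print("mouth rel seat: along",(m@a).round(4),"off",(m-m@a*a).round(4),"rot err deg",np.degrees((Ro.from_quat(q).inv()*R).as_rotvec()).round(2),np.round(current_qvel(),3),np.round(current_force(),2),current_clock())
s=capture("side"); t=capture("top"); pickle.dump((s,t),open("st6.pkl","wb"))
o=[]
for c in (s,t):
    uv=proj(c,(seat+.05*a)[None])[0].astype(int); r=c["image"][uv[1]-40:uv[1]+40,uv[0]-50:uv[0]+50].copy()
    r=cv2.resize(r,(500,400),interpolation=cv2.INTER_CUBIC)
    o.append(r)
cv2.imwrite("pics/st6.png",cv2.resize(np.hstack(o),(800,320)))
E
```

```text
Traceback (most recent call last):
TypeError: 'tuple' object is not callable
```

```bash
python3 - <<'E'
from fit import *
import pickle
seat=np.array([.458,.2236,.1315]); a=ax(.11); q=tool(a)
def rep():
    R=Ro.from_quat(current_orientation()); m=np.array(current_position())+R.apply(MOUTH)-seat
    print("mouth rel seat: along",(m@a).round(4),"off",(m-m@a*a).round(4),"rot err deg",np.degrees((Ro.from_quat(q).inv()*R).as_rotvec()).round(2),np.round(current_qvel(),3),np.round(current_force(),2),current_clock())
rep()
servo_line(tcp_for(seat+.06*a,q),q,rate=.1); sleep(.3); rep()
s=capture("side"); t=capture("top"); pickle.dump((s,t),open("st6.pkl","wb"))
o=[]
for c in (s,t):
    uv=proj(c,(seat+.05*a)[None])[0].astype(int); r=c["image"][uv[1]-40:uv[1]+40,uv[0]-50:uv[0]+50].copy()
    o.append(cv2.resize(r,(500,400),interpolation=cv2.INTER_CUBIC))
cv2.imwrite("pics/st6.png",cv2.resize(np.hstack(o),(800,320)))
E
```

```text
mouth rel seat: along 0.0909 off [ 0.0005 -0.0008 -0.0006] rot err deg [ 0.01 -0.07  0.09] [ 0.003 -0.006  0.01  -0.001 -0.002  0.001] [ 0.64  0.3  -2.04] 12.55
mouth rel seat: along 0.0609 off [ 0.      0.0001 -0.    ] rot err deg [-0.06  0.01  0.01] [ 0.    -0.     0.006  0.     0.001  0.001] [-0.01 -0.21 -1.32] 13.3
```

View pics/st6.png

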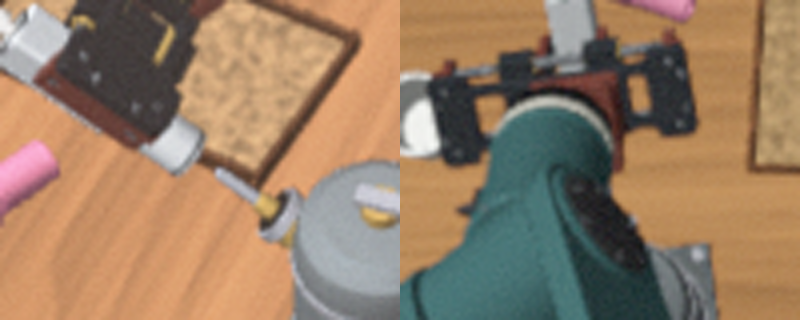

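The side view shows the gauge axis running straight into the spindle: mouth at (190,155), tip at (218,172). Pressing now.

```bash
cat > press.py <<'E'
from fit import *
seat=np.array([.458,.2236,.1315]); a=ax(.11); q=tool(a)
def rep(l=""):
    R=Ro.from_quat(current_orientation()); m=np.array(current_position())+R.apply(MOUTH)-seat; F=np.array(current_force())
    print(l,"along",(m@a).round(4),"off",(m-m@a*a).round(4),"rot",np.degrees((Ro.from_quat(q).inv()*R).as_rotvec()).round(2),"F along",(F@a).round(1),"F",F.round(1),"gap",round(current_finger_gap(),4),"t",round(current_clock(),2))
E
python3 - <<'E'
from press import *
rep()
for d in (.035,.022,.012):
    if servo_line(tcp_for(seat+d*a,q),q,rate=.06,contact_N=14): print("early contact"); rep(d); break
    rep(d)
else:
    print(servo_line(tcp_for(seat-.006*a,q),q,rate=.025,contact_N=14)); rep("home")
    sleep(.6); rep("held")
E
```

```text
along 0.0605 off [ 0.      0.0001 -0.    ] rot [-0.03  0.    0.01] F along -0.2 F [ 1.3 -0.5 -2. ] gap 0.0316 t 13.4
0.035 along 0.0352 off [-0.      0.0002  0.    ] rot [-0.02  0.02 -0.01] F along -1.2 F [-0.2 -0.5 -1.6] gap 0.0314 t 13.97
0.022 along 0.0243 off [-0.      0.0006 -0.0001] rot [-0.2   0.07 -0.02] F along 1.2 F [ 1.9 -0.4 -0.5] gap 0.0317 t 14.33
0.012 along 0.0136 off [-0.      0.0005 -0.    ] rot [-0.13  0.06 -0.  ] F along 4.9 F [ 4.9 -0.6  1.7] gap 0.0313 t 14.65
False
home along -0.0009 off [ 0.0001  0.0008 -0.0002] rot [-0.44  0.1  -0.05] F along 12.6 F [11.7 -2.8  5.8] gap 0.0314 t 15.52
held along -0.0009 off [ 0.0001  0.0008 -0.0002] rot [-0.44  0.11 -0.05] F along 14.8 F [13.2 -2.1  7.4] gap 0.0316 t 16.12
```

```bash
python3 - <<'E'
from press import *
import pickle
print(servo_line(tcp_for(seat-.008*a,q),q,rate=.02,contact_N=12)); sleep(.5); rep("more")
w=capture("wrist"); pickle.dump(w,open("w7.pkl","wb"))
R=Ro.from_quat(current_orientation()); p,uv=pts(w); t=R.inv().apply(p-current_position())
for lo in np.arange(-.10,-.08,.0025):
    k=(t[:,1]>=lo)&(t[:,1]<lo+.0025)&(abs(t[:,0])<.03)&(t[:,2]>-.04)&(t[:,2]<.02)
    if k.sum()>3: print(lo.round(4),k.sum(),"x",t[k,0].min().round(4),t[k,0].max().round(4),"z",np.percentile(t[k,2],[2,50]).round(4))
s=capture("side"); i=w["image"][0:240,130:390]
uv=proj(s,(seat+.09*a)[None])[0].astype(int); r=s["image"][uv[1]-45:uv[1]+45,uv[0]-50:uv[0]+50]
cv2.imwrite("pics/p7.png",np.hstack([cv2.resize(i,(400,369)),cv2.resize(r,(400,369),interpolation=cv2.INTER_CUBIC)]))
E
```

```text
False
more along -0.0009 off [ 0.0001  0.001  -0.0003] rot [-0.6   0.14 -0.06] F along 16.8 F [14.6 -3.8  9.2] gap 0.0317 t 16.87
-0.1 12 x -0.021 0.021 z [-0.0398 -0.0394]
-0.0975 271 x -0.0183 0.0166 z [-0.0399 -0.0312]
-0.095 322 x -0.0183 0.0167 z [-0.0338 -0.0302]
-0.0925 313 x -0.0185 0.0168 z [-0.0332 -0.0301]
-0.09 312 x -0.0184 0.017 z [-0.0327 -0.0275]
-0.0875 252 x -0.0165 0.0147 z [-0.0297 -0.0267]
-0.085 248 x -0.0159 0.0147 z [-0.0297 -0.0269]
-0.0825 256 x -0.016 0.0141 z [-0.0294 -0.0269]
-0.08 264 x -0.0162 0.0143 z [-0.0295 -0.0267]
```

View pics/p7.png

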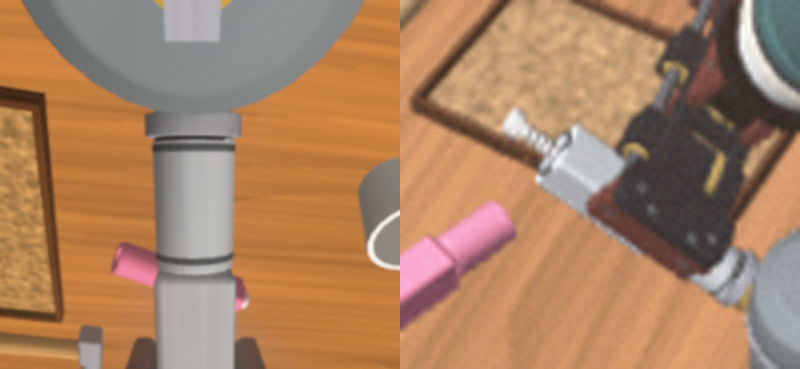

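The rim is flush and concentric on the collar, and the rod is clearly out at (515,122). Withdrawing along the axis and laying the gauge back.

```bash
python3 - <<'E'
from press import *
import pickle
w1,_=pickle.load(open("w.pkl","rb"))
p,uv=pts(w1); hsv=cv2.cvtColor(w1["image"],cv2.COLOR_BGR2HSV)[uv[:,1],uv[:,0]]
m=(p[:,0]>.48)&(p[:,0]<.79)&(abs(p[:,1]-.05)<.1)&(p[:,2]>.0135)&(p[:,2]<.02)  # wall tops
print("tray rect",cv2.minAreaRect(p[m][:,:2].astype(np.float32)),m.sum())
servo_line(tcp_for(seat+.02*a,q),q,rate=.04); servo_line(tcp_for(seat+.10*a,q),q,rate=.12); rep("out")
d=np.array([np.cos(-.08),np.sin(-.08),0]); g=np.array([.643,.046,0]); Q=tool(d)
move_ptp(g+[0,0,.15],Q); 
s=capture("wrist"); R=Ro.from_quat(current_orientation()); p,_=pts(s); t=R.inv().apply(p-current_position())
k=(t[:,1]>-.11)&(t[:,1]<-.05)&(abs(t[:,0])<.02)&(abs(t[:,2]+.02)<.03); u=t[k]
print("head in hand: min y",u[:,1].min().round(4),"x",u[:,0].min().round(4),u[:,0].max().round(4))
for lo in (-.09,-.08,-.07,-.06): 
    kk=(u[:,1]>lo)&(u[:,1]<lo+.01); print(np.percentile(u[kk,2],[2,50]).round(4))
servo_line(g+[0,0,.04],rate=.12)
print(servo_line(g+[0,0,.009],rate=.04,contact_N=5),current_position(),np.round(current_force(),1),current_clock())
E
```

```text
tray rect ((0.6406407356262207, 0.045400869101285934), (0.15062278509140015, 0.25964465737342834), 85.3442153930664) 1884
out along 0.0981 off [ 0.     -0.0003 -0.    ] rot [ 0.14 -0.03 -0.01] F along -1.2 F [-0.3 -0.3 -1.7] gap 0.0319 t 18.63
head in hand: min y -0.0892 x -0.016 0.0149
[-0.0291 -0.0264]
[-0.0292 -0.0265]
[-0.0289 -0.0265]
[-0.0291 -0.0265]
True [0.64225567 0.04600301 0.00923986] [-1.4 -0.4  5.1] 21.3333
```

```bash
python3 - <<'E'
from h import *
move_gripper(.06); g=np.array(current_position())
servo_line(g+[0,0,.06],rate=.1); servo_line([.60,.046,.27],rate=.25); sleep(.4)
w=capture("wrist"); t=capture("top")
p,uv=pts(w); hsv=cv2.cvtColor(w["image"],cv2.COLOR_BGR2HSV)[uv[:,1],uv[:,0]]
m=(abs(p[:,0]-.64)<.12)&(abs(p[:,1]-.046)<.055)&(p[:,2]>.018)&(p[:,2]<.06)&(hsv[:,1]<60); gg=p[m]
s=(gg-[.643,.046,0])@[np.cos(.08),-np.sin(.08),0]; b=s[gg[:,2]>.034]
print("mouth..barrel end",b.min().round(4),b.max().round(4),"button end",s.max().round(4),"z",np.percentile(gg[:,2],[50,98]).round(4),current_clock())
for n,q in (("top","pot"),("top","block")):
    x=silhouettes(n,q)[0]; print(q,round(x["conf"],2),np.median(pts(t,x["region"])[0],0).round(3))
cv2.imwrite("pics/end.png",w["image"])
E
```

```text
mouth..barrel end -0.0902 0.0398 button end 0.0721 z [0.0377 0.0398] 24.1917
pot 0.9 [0.565 0.409 0.023]
block 0.7 [ 0.562 -0.368  0.032]
```

View pics/end.png

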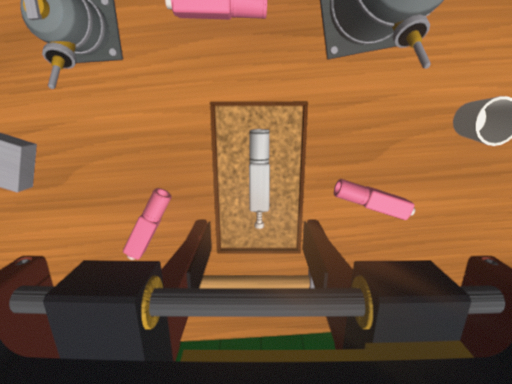

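```bash
python3 - <<'E'
from h import *
import pickle
w1,_=pickle.load(open("w.pkl","rb"))
for c,mu,d in ((w1,[.6743,.0502],[.991,-.133]),(capture("wrist"),[.643,.046],[np.cos(.08),-np.sin(.08)])):
    p,uv=pts(c); hsv=cv2.cvtColor(c["image"],cv2.COLOR_BGR2HSV)[uv[:,1],uv[:,0]]
    q=p[:,:2]-mu; s=q@np.array(d); l=q@np.array([-d[1],d[0]])
    for zmin in (.012,.018,.024):
        m=(abs(l)<.02)&(abs(s)<.11)&(p[:,2]>zmin)&(p[:,2]<.06)&(hsv[:,1]<60)
        print(zmin,"mouth",s[m].min().round(4),"barrel end",s[m&(abs(l)>.009)].max().round(4),"button",np.sort(s[m])[-4:].round(4))
    for lo in np.arange(.036,.08,.004):
        k=(abs(l)<.018)&(s>=lo)&(s<lo+.004)&(p[:,2]>.018)&(hsv[:,1]<60)
        if k.any(): print(lo.round(3),k.sum(),(l[k].max()-l[k].min()).round(4),p[k,2].max().round(4))
E
```

```text
0.012 mouth -0.0899 barrel end 0.0393 button [0.0522 0.0522 0.0524 0.0526]
0.018 mouth -0.0899 barrel end 0.0393 button [0.0522 0.0522 0.0524 0.0526]
0.024 mouth -0.0899 barrel end 0.0393 button [0.0522 0.0522 0.0524 0.0526]
0.036 31 0.0297 0.0392
0.04 1 0.0 0.036
0.044 20 0.0137 0.0313
0.048 15 0.012 0.0315
0.052 4 0.0084 0.029
0.012 mouth -0.091 barrel end 0.0378 button [0.0706 0.071  0.0711 0.0714]
0.018 mouth -0.091 barrel end 0.0378 button [0.0706 0.071  0.0711 0.0714]
0.024 mouth -0.091 barrel end 0.0378 button [0.0706 0.071  0.0711 0.0714]
0.036 26 0.0277 0.0393
0.044 10 0.0067 0.0283
0.048 10 0.0067 0.0283
0.052 10 0.005 0.0279
0.056 9 0.0068 0.028
0.06 16 0.0085 0.03
0.064 18 0.0118 0.0327
0.068 16 0.0136 0.0314
```

```bash
python3 -c "
from bench import *
print(current_clock(),current_force()); close_job()"
```

```text
24.3417 [-0.17546516  0.03329534 -0.08264542]
the job is handed in; nothing more can be done
```

I pressed the plunger gauge fully home on the big receiver's valve. It now lies back in the tray, mouth towards the robot, with the white rod out for you to read. The job was handed in at 24.3 s of the 54 s allowed, with the gripper clear.

- **Press:** The wrist picture showed the rim flush and centred on the collar. The gauge moved no further as the push along the stem rose from about 13 N to 17 N. I held it there for over a second and then withdrew straight along the stem. The tilt was about 0.6 degrees at most.
- **Rod:** It came out by about 20 mm. Its starting position, estimated from the picture, was about 2.5 mm, so it now stands at roughly 22 mm. That is a little under the nominal 24 mm. Measuring error is about 1 mm, and a slightly stiffer rod would account for the rest.
- **Tray and surroundings:** The gauge lies flat on the cork, centred along the tray. The pot's and block's readings shifted by at most 4 mm and 1 mm, which is within the noise, and the arm never worked near either of them or the smaller receiver.
- **Camera disagreement:** The side and top cameras placed the valve about 3 mm away from where the wrist camera did. I went by the wrist camera, and the fit on the collar bore it out.

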